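# Rebuild the plate pack of a dosing-line filter

### The arm

A 7-joint arm with a two-finger parallel gripper is mounted at the origin on the work surface. World frame = base frame: x ahead of the robot, y to its left, z up, the work surface at z = 0. Lengths are in m, angles in rad, forces in N, time in s.
With the tool pointing down it reaches from about 0.4 to 0.85 m from the base axis. Payload 4.5 kg.
Tool frame: the origin (TCP) lies midway between the tips of the shut fingers; the grasp point (between the pads) lies 19 mm behind it; x points along the fingers, y is the direction in which the jaws open and shut, and the axes are right-handed (so a half turn about x gives the same grasp; the last joint's range is limited). The gripper opens to 88 mm and grips with 3 to 60 N. Pads are 18 mm wide; open, the fingers measure 123 mm over their backs; the gripper's body (75 mm by 187 mm) begins 45 mm behind the grasp point.
Start: joints at [-1.176, 0.689, -0.195, 1.565, 0.157, 0.902, -0.215], TCP at [0.221, 0.585, 0.239] pointing down, gripper open.
Joint ranges: [-3.01, 3.01], [-0.46, 2.08], [-1.47, 1.51], [0.13, 2.56], [-1, 4.14], [0.04, 2.09], [-2.66, 2.66]. Speed limits (rad/s): [2.57, 2.57, 3.14, 3.14, 3.14, 3.14, 3.14].

### API

Orientations are given as a unit quaternion [x, y, z, w].
In Python, from plant import r gives the robot as it stands.
- The arm moves only by the tool arm_command, never from a script. Its argument "plan" is a list of rows, each a list of 5 numbers: the finger opening in m, from 0 to 0.0881, then the shift along the tool's x, y, z in m, then the turn about the tool's x in rad. In form: [[grip, dx, dy, dz, roll], ...]. A call has 1 to 12 rows; each row shifts and turns the commanded pose from where the row before left it, along the tool's axes as they then stand; what a row does not reach is not made up. A row lasts 1/8 s, in which the tool goes at most 62.5 mm and 10.7 degrees, less where a joint would pass 70% of its speed; a pose out of reach is approached as far as the arm can. A call is refused whole if a number of a shift passes 0.0625 or a number of a turn 0.188, either way. A call with a gripper value outside its range is refused whole. The fingers move at their own pace and stop on an object; "force" is the grip in N (left out, the last holds). Time passes only in rows, so rows that do not move let the fingers close. It gives the time, the measured TCP pose, the force and the opening at its end, in the units of the state.
- r.get_state(): the state, without advancing time (a new reading comes with each control period).
- r.snapshot(name): name is "side" or "top"; returns (picture, depth): 384x512x3 uint8, red, green, blue; 384x512 float32, m along the optical axis (not along the pixel's ray), 0 where there is no reading.
- r.calibration(name): a dict with "fx", "fy", "cx", "cy" (pixels), "eye" and "orientation" of the camera in the world. Camera axes: x right, y down, z forward; pixel columns grow to the right and rows downward; lengths in m; the calibration is good to about 2 mm. A picture is of the moment at which its call begins. calibration takes no time and is no camera call.
- r.finish_job(): hands the job in, once; it reports no verdict.
The state is a dict: "clock": time; "q": joint angles; "qd": joint speeds; "joint_torque": joint torques, N m; "tool_pos": TCP position; "eef_rot": TCP orientation; "contact_force": force on the tool from outside, world axes, zero at the start; "moment": the same for the moment, N m; "opening": opening from 0.0 (shut) to 1.0 (fully open).
Only numpy, scipy, OpenCV 4.12 (cv2) and the standard library are available. Lean on these libraries where they do the work, as an engineer would, in place of code of your own. Each camera call takes 0.05 s, during which the arm holds its last target.

### The job

Rebuild the filter's plate pack on its splined core: slide the plate with the forked tab on first, its tab pointing opposite to the tab of the plate already fitted, then the plate with the solid tab on top of it, its tab pointing opposite to the fork. Both must sit flat and fully home on the splines; feel for the splines gently, never pressing a plate on the core or the pack with more than 40 N, and leave the jug, the nut and the scale where they are.

Things in the scene. Friction and masses are not known exactly. Their poses are not given: they have to be found in the camera images.
- base: Fixed grey round foot, 100 mm across, 20 mm high; origin: centre of its underside, z up; a small lug on the rim marks its -x side. On its axis a dark steel splined core; it turns stiffly (0.2 N m); it was left up to 0.65 rad either way from square with the foot (stops at 0.66), this angle is not measured. It rests on a spring: gives down by 4 mm, from about 8 N to 20 N of push, and comes back.
- spline_top (a point): On the core's axis, level with the flat tops of its splines, 62 mm above the bench (axes are the foot's). Core: round rod 27 mm diameter up to 70 mm, tapered to 19 mm at its top, 74 mm; four ribs 9 mm wide, 90 degrees apart, out to 20 mm radius, along the foot's x and y when the core is square. With teeth on the rib tops a plate's centre is at 68 mm.
- home_fork (a point): On the core's axis, where the forked plate's centre is when home, 38 mm above the bench (axes are the foot's). Right below it, at 20 to 32 mm, is the plate already fitted, 56 mm across flats with a solid tab to 66 mm radius; it turns with the core and its tab points to the foot's +y, give or take the core's angle.
- home_solid (a point): On the core's axis, where the solid-tab plate's centre is when home on the forked one, 50 mm above the bench (axes are the foot's).
- fork: Loose steel plate with forked tab, flat on the bench, about 130 g: octagonal ring 12 mm thick, 56 mm across flats (grip the two that face its y); origin at its centre, half-way up. Hole: four teeth 13.4 mm wide on the diagonals, tips at 15 mm radius; the gaps between, along its x and y, take the ribs with 0.09 rad play either way.
- solid: Loose steel plate with solid tab, flat on the bench: same ring, hole and teeth as the forked one (12 mm thick, 56 mm across flats, about 130 g, origin at its centre, half-way up); only its tab differs.
- fork_tab (a point): On the forked tab's axis, in the slot between its two prongs, 60 mm from the plate's centre along its +x, half-way up. The tab is 26 mm wide over both prongs and ends 66 mm from the centre.
- solid_tab (a point): In the solid tab (one block 26 mm wide, ending 66 mm from the centre), 60 mm from the plate's centre along its +x, half-way up.
- jug: Bystander: open white plastic jug, 90 mm across, 130 mm high; origin at the centre of its underside.
- nut: Bystander: white plastic pipe-union ring, 60 mm across, 24 mm high; origin at the centre of its underside.
- scale: Bystander: flat white bench scale, 160 x 200 x 32 mm; origin at the centre of its underside.
There are look-alikes about, which are no part of the job. What is shaped like the fork but red is not meant.

How it is judged:
By the outcome, as a careful person would: the job done as asked, in the order asked, and still so for the second after the job is handed in, with the robot touching nothing.
It also fails if it takes over 72 s, if anything falls off the work surface, if the arm or the gripper's body presses on something with over 40 N, if the wrist force passes 120 N, or if a joint passes its speed limit or range.

## Working session

There is one attempt and no reset: what is moved stays moved. The work goes in short steps, Python scripts to look and compute and a tool call to move; the robot and the scene stay as the last step left them, time stands still between calls to the robot, and variables do not carry over. Pictures are saved under pics/ and viewed, and the job is handed in when it is done.

Besides the shell and the picture viewer there is one more tool, called after "Request:" as name(argument=value, ...) on one line, values as JSON. arm_command: Moves the arm, as the interface text tells. Its arguments: {"type":"object","properties":{"plan":{"type":"array","items":{"type":"array","items":{"type":"number"}}},"force":{"type":"number"}},"required":["plan"]}

```bash
ls; mkdir -p pics; python3 - <<'E'
from plant import r
import cv2,numpy as np
s=r.get_state();print(s)
for n in("side","top"):
    p,d=r.snapshot(n);cv2.imwrite(f"pics/{n}0.png",p[:,:,::-1]);np.save(f"pics/{n}0.npy",d);print(n,r.calibration(n))
E
```

```text
pics
{'clock': 0.0, 'q': array([-1.17622365,  0.68999811, -0.19450006,  1.56640315,  0.15730336,
        0.90247548, -0.21512517]), 'qd': array([ 0.00033507, -0.00133025,  0.00014288, -0.00054268, -0.0005744 ,
        0.00077345,  0.00020613]), 'joint_torque': array([ 4.69509741e-04, -5.27569163e+01, -1.26689382e+00, -1.53424162e+01,
       -5.26992080e-02,  6.74139097e-03,  1.78508903e-04]), 'tool_pos': array([0.22044507, 0.58412668, 0.23788511]), 'eef_rot': array([ 0.12617601,  0.69570557, -0.12750721,  0.69556832]), 'contact_force': array([-0.27448537,  0.30941741,  0.53391209]), 'moment': array([-0.05704918, -0.01763747, -0.01159117]), 'opening': 0.9957651420493181}
side {'fx': 488.2825756696852, 'fy': 488.2825756696852, 'cx': 258.5626513457426, 'cy': 193.7890977844191, 'eye': array([ 0.1212522 , -1.01787884,  0.67992385]), 'orientation': array([ 0.84079441, -0.20430462,  0.10895638, -0.48933923])}
top {'fx': 392.95566394721055, 'fy': 392.95566394721055, 'cx': 256.2327427400985, 'cy': 194.71008477423325, 'eye': array([ 0.44712182, -0.0147918 ,  1.17523657]), 'orientation': array([-0.69798471,  0.71223013, -0.05643477,  0.04858717])}
```

View pics/top0.png

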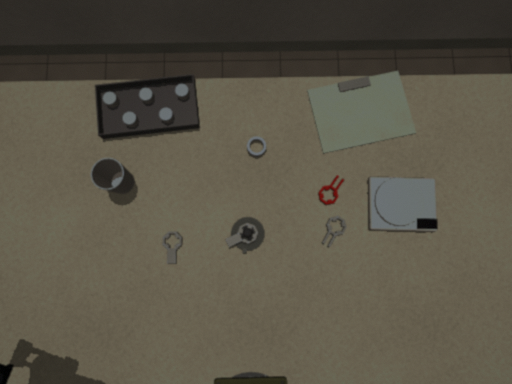

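View pics/side0.png

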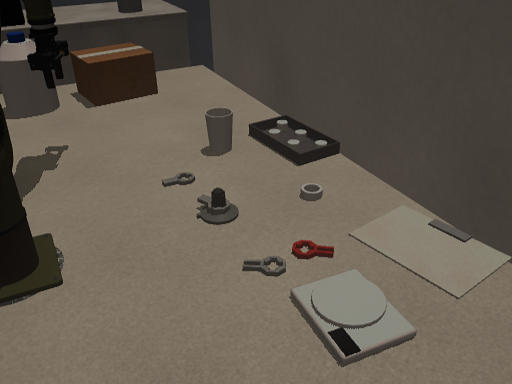

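```bash
python3 - <<'E'
import cv2,numpy as np
p=cv2.imread("pics/top0.png")
def c(u,v,h=26,k=10):
    x=p[v-h:v+h,u-h:u+h].astype(float)*1.8
    return cv2.resize(np.clip(x,0,255).astype(np.uint8),(390,390),interpolation=cv2.INTER_CUBIC)
a=np.hstack([c(173,246),c(247,234)]);b=np.hstack([c(335,230),c(329,192)])
cv2.imwrite("pics/crop0.png",cv2.resize(np.vstack([a,b]),(600,600)))
E
```

```text
(no output)
```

View pics/crop0.png

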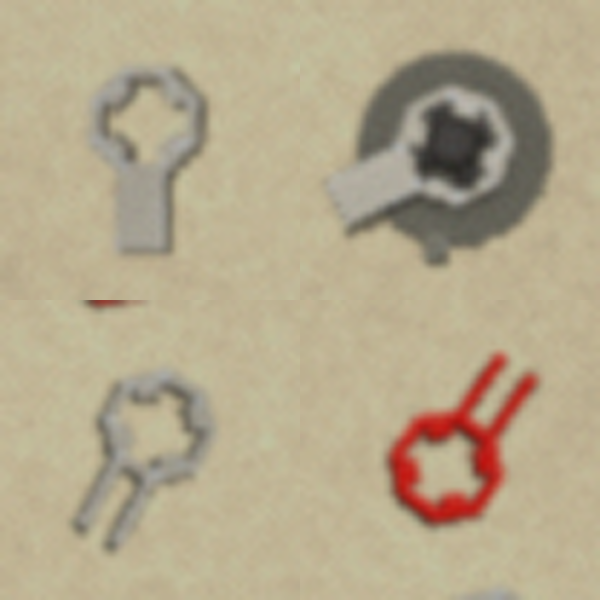

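```bash
cat > h.py <<'E'
import numpy as np,cv2
from scipy.spatial.transform import Rotation as R
from plant import r
C={n:r.calibration(n) for n in("side","top")}
def proj(n,P):
    c=C[n];q=(np.atleast_2d(P)-c['eye'])@R.from_quat(c['orientation']).as_matrix()
    return np.c_[c['fx']*q[:,0]/q[:,2]+c['cx'],c['fy']*q[:,1]/q[:,2]+c['cy']]
def back(n,u,v,z=None,d=None):
    c=C[n];ray=R.from_quat(c['orientation']).as_matrix()@np.array([(u-c['cx'])/c['fx'],(v-c['cy'])/c['fy'],1])
    k=d if d is not None else (z-c['eye'][2])/ray[2]
    return c['eye']+k*ray
def deproj(n,d):
    c=C[n];v,u=np.mgrid[:384,:512]
    q=np.stack([(u-c['cx'])/c['fx'],(v-c['cy'])/c['fy'],np.ones_like(d)],-1)*d[...,None]
    return q@R.from_quat(c['orientation']).as_matrix().T+c['eye']
E
python3 - <<'E'
from h import *
for n,pts in dict(top=[(173,240),(335,226),(247,234),(245,252)],side=[(186,178),(273,265),(219,211)]).items():
    d=np.load(f"pics/{n}0.npy");P=deproj(n,d)
    for u,v in pts: print(n,u,v,back(n,u,v,z=.006).round(4),P[v,u].round(4))
    print(n,"bench z",np.median(P[200:260,280:310,2]),P[200:260,280:310,2].std())
E
```

```text
top 173 240 [0.4917 0.2188 0.006 ] [0.4919 0.2198 0.0014]
top 335 226 [ 0.5233 -0.2623  0.006 ] [ 0.5234 -0.2626  0.0047]
top 247 234 [5.049e-01 2.000e-04 6.000e-03] [ 0.5017 -0.0007  0.0718]
top 245 252 [0.4523 0.007  0.006 ] [0.4522 0.0069 0.0086]
top bench z 0.000890248659266013 0.08731509859721923
side 186 178 [0.4939 0.2228 0.006 ] [0.4968 0.2323 0.0009]
side 273 265 [ 0.526 -0.261  0.006] [ 0.528  -0.2573  0.0027]
side 219 211 [0.5084 0.0052 0.006 ] [ 0.4971 -0.0245  0.0256]
side bench z 0.0013888971400985994 0.03921732572104423
```

```bash
cat >> h.py <<'E'
from scipy.optimize import minimize
def octa(R_=.028):
    a=np.pi/8+np.arange(8)*np.pi/4;return np.c_[np.cos(a),np.sin(a)]*R_/np.cos(np.pi/8)
def hole(rg=.0215):
    pts=[];w=.0067
    for k in range(4):
        a=np.pi/4+k*np.pi/2;c,s=np.cos(a),np.sin(a)
        x0=np.sqrt(rg**2-w**2)
        for x,y in[(x0,-w),(.015,-w),(.015,w),(x0,w)]: pts.append((x*c-y*s,x*s+y*c))
        b=np.arctan2(w,x0)
        for t in np.linspace(a+b,a+np.pi/2-b,6)[1:-1]: pts.append((rg*np.cos(t),rg*np.sin(t)))
    return np.array(pts)
def rect(x0,x1,y0,y1): return np.array([(x0,y0),(x1,y0),(x1,y1),(x0,y1)])
def tabs(kind): return [rect(.024,.066,-.013,.013)] if kind=="solid" else [rect(.024,.066,-.013,-.007),rect(.024,.066,.007,.013)]
S=8
def put(img,n,poly,x,y,th,z,box,val):
    c,s=np.cos(th),np.sin(th);P=np.c_[x+poly[:,0]*c-poly[:,1]*s,y+poly[:,0]*s+poly[:,1]*c,np.full(len(poly),z)]
    q=(proj(n,P)-[box[0],box[1]]+.5)*S-.5
    cv2.fillPoly(img,[np.round(q*16).astype(np.int32)],val,shift=4)
def render(n,kind,x,y,th,box,z0=0.,z1=.012):
    u0,v0,u1,v1=box;acc=np.zeros(((v1-v0)*S,(u1-u0)*S),np.uint8)
    for z in np.linspace(z0,z1,5):
        m=np.zeros_like(acc);put(m,n,octa(),x,y,th,z,box,1);put(m,n,hole(),x,y,th,z,box,0)
        for t in tabs(kind): put(m,n,t,x,y,th,z,box,1)
        acc|=m
    return acc
def down(a): return cv2.GaussianBlur(cv2.resize(a.astype(np.float32),None,fx=1/S,fy=1/S,interpolation=cv2.INTER_AREA),(0,0),.6)
def renderbase(n,x,y,th,box):
    u0,v0,u1,v1=box;acc=np.zeros(((v1-v0)*S,(u1-u0)*S),np.uint8)
    ci=lambda r_:r_*np.c_[np.cos(np.linspace(0,6.28,48)),np.sin(np.linspace(0,6.28,48))]
    for z in np.linspace(0,.02,6): put(acc,n,ci(.05),x,y,0,z,box,1)
    for z in np.linspace(.02,.032,5): put(acc,n,octa(),x,y,th,z,box,1);put(acc,n,tabs("solid")[0],x,y,th,z,box,1)
    for z in np.linspace(.032,.062,8): put(acc,n,ci(.0165),x,y,0,z,box,1)
    for z in np.linspace(.06,.07,5): put(acc,n,ci(.0135),x,y,0,z,box,1)
    put(acc,n,ci(.0095),x,y,0,.074,box,1)
    return acc
def feat(p):
    p=p.astype(np.float32);return (p[...,0]-p[...,2])/(p.sum(-1)+1)
def ncc(a,b):
    a=a-a.mean();b=b-b.mean();return (a*b).sum()/np.sqrt((a*a).sum()*(b*b).sum())
def fit(pics,kind,x0,h=None,names=("side","top"),fn=None):
    boxes={};F={}
    for n in names:
        u,v=proj(n,[x0[0],x0[1],.01])[0];k=h or 34
        boxes[n]=(int(u)-k,int(v)-k,int(u)+k,int(v)+k);b=boxes[n];F[n]=-feat(pics[n])[b[1]:b[3],b[0]:b[2]]
    g=fn or (lambda n,x,y,t,b:render(n,kind,x,y,t,b))
    f=lambda p:-sum(ncc(down(g(n,p[0],p[1],p[2],boxes[n])),F[n]) for n in names)
    s=np.array(x0,float)
    res=minimize(f,s,method="Nelder-Mead",options=dict(initial_simplex=np.array([s,s+[.006,0,0],s+[0,.006,0],s+[0,0,.15]]),xatol=1e-5,fatol=1e-6))
    return res.x,-res.fun
E
python3 - <<'E'
from h import *
pics={n:cv2.imread(f"pics/{n}0.png")[:,:,::-1] for n in("side","top")}
for nm in(("side","top"),("top",),("side",)):
    print(nm)
    print(" solid",fit(pics,"solid",[.492,.22,np.pi],26,nm))
    print(" fork",fit(pics,"fork",[.524,-.262,2.6],22,nm))
    print(" base",fit(pics,"base",[.503,0,2.0],26,nm,renderbase))
E
```

```text
('side', 'top')
 solid (array([0.49029498, 0.22363749, 3.12683946]), np.float64(1.6925644874572754))
 fork (array([ 0.52489681, -0.26382285,  2.60643712]), np.float64(0.8338547945022583))
 base (array([5.06108078e-01, 9.81249603e-04, 1.99175617e+00]), np.float64(1.776409387588501))
('top',)
 solid (array([0.490674  , 0.22250455, 3.12375748]), np.float64(0.932680070400238))
 fork (array([ 0.52501255, -0.26534643,  2.58691492]), np.float64(0.41776034235954285))
 base (array([ 5.05708434e-01, -2.38522153e-04,  1.99014602e+00]), np.float64(0.940520167350769))
('side',)
 solid (array([0.49012657, 0.22641734, 3.11554837]), np.float64(0.7823312282562256))
 fork (array([ 0.52504   , -0.26159773,  2.60498186]), np.float64(0.4314326345920563))
 base (array([0.5064155 , 0.00228418, 1.97796661]), np.float64(0.8415908217430115))
```

```bash
cat >> h.py <<'E'
def feat(p):
    p=p.astype(np.float32);f=(p[...,0]-p[...,2])/(p.sum(-1)+1)
    red=cv2.dilate((f>.3).astype(np.uint8),np.ones((3,3)))>0
    f[red]=np.median(f[150:300,100:400]);return f
E
python3 - <<'E'
from h import *
pics={n:cv2.imread(f"pics/{n}0.png")[:,:,::-1] for n in("side","top")}
vis=[]
for nm in(("side","top"),("top",),("side",)):
    fk=fit(pics,"fork",[.524,-.262,2.6],22,nm);print(nm,fk)
    if len(nm)==2:
        for n in nm:
            for kind,x in(("fork",fk[0]),("solid",[.4903,.2236,3.127]),("base",[.5061,.001,1.992])):
                u,v=proj(n,[x[0],x[1],.01])[0].astype(int);b=(u-26,v-26,u+26,v+26)
                m=renderbase(n,*x,b) if kind=="base" else render(n,kind,*x,b)
                c=cv2.resize(np.clip(pics[n][b[1]:b[3],b[0]:b[2],::-1]*1.8,0,255).astype(np.uint8),None,fx=S,fy=S,interpolation=cv2.INTER_CUBIC)
                cs,_=cv2.findContours(m,cv2.RETR_CCOMP,cv2.CHAIN_APPROX_NONE);c=c.copy();cv2.drawContours(c,cs,-1,(0,255,0),2);vis.append(cv2.resize(c,(266,266)))
cv2.imwrite("pics/fit0.png",np.vstack([np.hstack(vis[:3]),np.hstack(vis[3:])]))
E
```

```text
('side', 'top') (array([ 0.5248865 , -0.26378305,  2.60011   ]), np.float64(1.8349392414093018))
('top',) (array([ 0.52487609, -0.26536134,  2.58512013]), np.float64(0.9264143109321594))
('side',) (array([ 0.52511168, -0.26153344,  2.6066959 ]), np.float64(0.9490085244178772))
```

View pics/fit0.png

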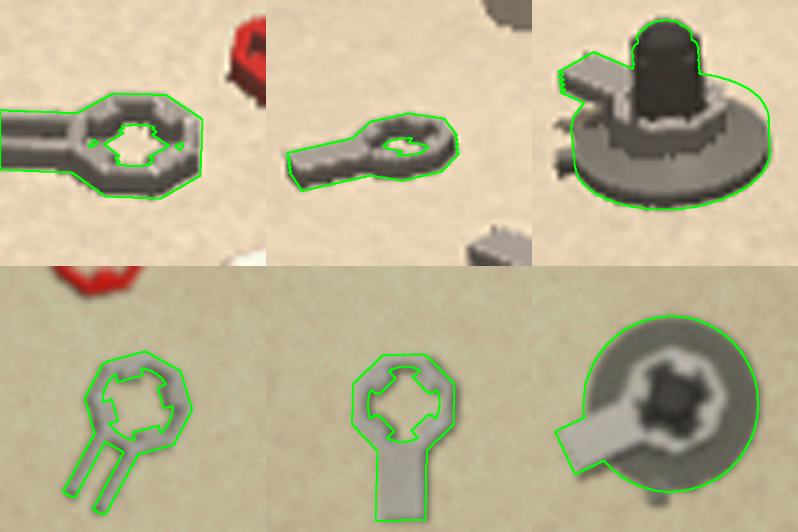

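```bash
python3 - <<'E'
from h import *
s=r.get_state();M=R.from_quat(s['eef_rot']).as_matrix();print(M.round(3));az=np.arctan2(s['tool_pos'][1],s['tool_pos'][0])
print("z yaw",np.arctan2(M[1,2],M[0,2]),"y yaw",np.arctan2(M[1,1],M[0,1]),"az",az)
p=cv2.imread("pics/top0.png").astype(np.float32).mean(-1)
for cx,cy in((.506,.001),(.5057,-.0002),(.5045,0)):
  for rr in(.015,.017,.019):
    t=np.linspace(0,2*np.pi,181)[:-1];q=proj("top",np.c_[cx+rr*np.cos(t),cy+rr*np.sin(t),0*t+.06]).astype(np.float32)
    b=cv2.remap(p,q[:,:1],q[:,1:],cv2.INTER_CUBIC)[:,0]
    F=np.fft.fft(b);ph=-np.angle(-F[4])/4
    print(cx,rr,"rib angle mod 90:",ph+np.pi/2,abs(F[4])/180,abs(F[1])/180)
E
```

```text
[[-0.     0.353  0.936]
 [-0.002  0.936 -0.353]
 [-1.    -0.002  0.   ]]
z yaw -0.3607404545292196 y yaw 1.2100556751493254 az 1.209927187000874
0.506 0.015 rib angle mod 90: 1.9912227 7.105522 7.0315003
0.506 0.017 rib angle mod 90: 1.9808408 10.23673 6.6910276
0.506 0.019 rib angle mod 90: 1.9886308 11.278721 5.774123
0.5057 0.015 rib angle mod 90: 2.0075474 7.7290163 4.52876
0.5057 0.017 rib angle mod 90: 1.9923544 11.643525 4.8223796
0.5057 0.019 rib angle mod 90: 1.9943132 12.743376 3.3122566
0.5045 0.015 rib angle mod 90: 2.000993 7.5331144 3.1955957
0.5045 0.017 rib angle mod 90: 1.9967947 11.669529 2.9038646
0.5045 0.019 rib angle mod 90: 1.9971702 12.725339 2.2229512
```

```bash
cat >> h.py <<'E'
def plan(wps,yaw,N,grip=.088):
    """wps: list of xyz waypoints (evenly spaced in rows); yaw: final yaw of tool y, unwrapped shift given as dyaw"""
    s=r.get_state();M=R.from_quat(s['eef_rot']).as_matrix();p=s['tool_pos'].copy()
    y0=np.arctan2(M[1,1],M[0,1]);dy=yaw-y0
    W=np.array([p]+wps);T=np.linspace(0,len(W)-1,N+1)
    P=np.stack([np.interp(T,np.arange(len(W)),W[:,i]) for i in range(3)],1)
    out=[]
    for k in range(N):
        A=R.from_euler('z',dy*k/N).as_matrix()@M
        d=A.T@(P[k+1]-p);d=d.round(4);p=p+A@d
        out.append([grip]+[float(v) for v in d]+[round(-dy/N,4)])
    print("dyaw",dy,"end",p);
    for i in range(0,N,12): print(str(out[i:i+12]).replace(" ",""))
def st(verbose=True):
    s=r.get_state();M=R.from_quat(s['eef_rot']).as_matrix()
    print("t%.2f"%s['clock'],"p",s['tool_pos'].round(4),"yaw_y %.3f"%np.arctan2(M[1,1],M[0,1]),"tilt",M[:,0].round(3),"F",s['contact_force'].round(1),"M",s['moment'].round(2),"op %.4f"%(s['opening']*.0881),"q",s['q'].round(2));return s
E
python3 - <<'E'
from h import *
plan([[.46,.30,.22],[.525,-.264,.15]],-2.11,20)
E
```

```text
dyaw -3.3200556751493253 end [ 0.52501687 -0.26403386  0.15002378]
[[0.088,0.0018,-0.0181,0.0324,np.float64(0.166)],[0.088,0.0019,-0.0126,0.035,np.float64(0.166)],[0.088,0.0018,-0.0065,0.0366,np.float64(0.166)],[0.088,0.0018,-0.0005,0.0372,np.float64(0.166)],[0.088,0.0018,0.0058,0.0367,np.float64(0.166)],[0.088,0.0018,0.0117,0.0353,np.float64(0.166)],[0.088,0.0017,0.0173,0.0329,np.float64(0.166)],[0.088,0.0018,0.0226,0.0295,np.float64(0.166)],[0.088,0.0018,0.0271,0.0254,np.float64(0.166)],[0.088,0.0017,0.031,0.0206,np.float64(0.166)],[0.088,0.007,0.0304,0.0479,np.float64(0.166)],[0.088,0.0069,0.0379,0.0423,np.float64(0.166)]]
[[0.088,0.0069,0.0443,0.0355,np.float64(0.166)],[0.088,0.007,0.0497,0.0276,np.float64(0.166)],[0.088,0.0069,0.0534,0.019,np.float64(0.166)],[0.088,0.0069,0.056,0.01,np.float64(0.166)],[0.088,0.0069,0.0567,0.0005,np.float64(0.166)],[0.088,0.0069,0.0561,-0.0088,np.float64(0.166)],[0.088,0.0069,0.0539,-0.018,np.float64(0.166)],[0.088,0.0069,0.0502,-0.0266,np.float64(0.166)]]
```

Request:
arm_command(plan=[[0.088,0.002,-0.018,0.032,0.166],[0.088,0.002,-0.013,0.035,0.166],[0.088,0.002,-0.006,0.037,0.166],[0.088,0.002,0,0.037,0.166],[0.088,0.002,0.006,0.037,0.166],[0.088,0.002,0.012,0.035,0.166],[0.088,0.002,0.017,0.033,0.166],[0.088,0.002,0.023,0.03,0.166],[0.088,0.002,0.027,0.025,0.166],[0.088,0.002,0.031,0.021,0.166],[0.088,0.007,0.03,0.048,0.166],[0.088,0.007,0.038,0.042,0.166]])

```text
clock: 1.6
tool_pos: [0.474, 0.1868, 0.2043]
eef_rot: [-0.653, -0.27, 0.653, -0.27]
contact_force: [0.3, 0.4, 0.5]
opening: 0.995
```

Request:
arm_command(plan=[[0.088,0.007,0.044,0.036,0.166],[0.088,0.007,0.05,0.028,0.166],[0.088,0.007,0.053,0.019,0.166],[0.088,0.007,0.056,0.01,0.166],[0.088,0.007,0.057,0,0.166],[0.088,0.007,0.056,-0.009,0.166],[0.088,0.007,0.054,-0.018,0.166],[0.088,0.007,0.05,-0.027,0.166]])

```text
clock: 2.6
tool_pos: [0.5262, -0.2651, 0.1481]
eef_rot: [-0.681, 0.19, 0.681, 0.19]
contact_force: [0.7, 0.7, 1.2]
opening: 1.0
```

```bash
python3 - <<'E'
from h import *
st()
for n in("side","top"):
    p,d=r.snapshot(n);cv2.imwrite(f"pics/{n}1.png",p[:,:,::-1])
a=cv2.imread("pics/side1.png")[150:350,170:400];b=cv2.imread("pics/top1.png")[120:320,220:450]
cv2.imwrite("pics/v1.png",np.clip(cv2.resize(np.hstack([a,b]),(800,348),interpolation=cv2.INTER_CUBIC)*1.6,0,255))
plan([[.525,-.264,.05]],-2.11,6)
E
```

```text
t2.60 p [ 0.5262 -0.2651  0.1481] yaw_y -2.115 tilt [-0.     0.001 -1.   ] F [0.7 0.7 1.2] M [0.03 0.1  0.01] op 0.0881 q [ 0.1   0.83  0.53  1.78 -0.62  0.7  -1.15]
dyaw 0.010669744743099674 end [ 0.52499683 -0.26396801  0.04999846]
[[0.088,0.0164,-0.0012,0.0007,np.float64(-0.0018)],[0.088,0.0164,-0.0013,0.0007,np.float64(-0.0018)],[0.088,0.0164,-0.0012,0.0007,np.float64(-0.0018)],[0.088,0.0164,-0.0012,0.0008,np.float64(-0.0018)],[0.088,0.0164,-0.0012,0.0007,np.float64(-0.0018)],[0.088,0.0164,-0.0013,0.0007,np.float64(-0.0018)]][ WARN:0@2.004] global loadsave.cpp:1063 imwrite_ Unsupported depth image for selected encoder is fallbacked to CV_8U.
```

View pics/v1.png

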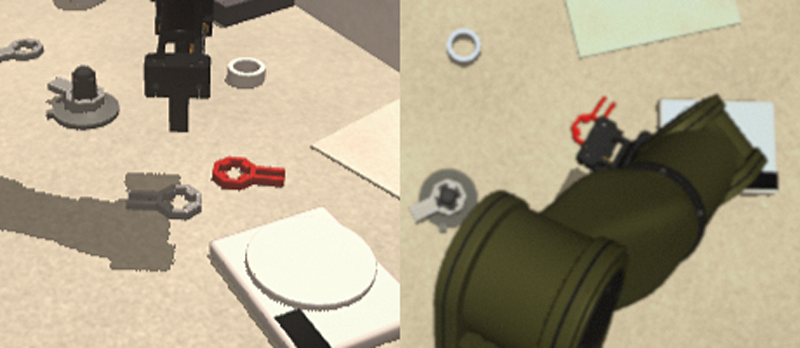

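Request:
arm_command(plan=[[0.088,0.0165,-0.001,0.001,0],[0.088,0.0165,-0.001,0.001,0],[0.088,0.0165,-0.001,0.001,0],[0.088,0.0165,-0.001,0.001,-0.005],[0.088,0.0165,-0.001,0,-0.005],[0.088,0.0165,-0.002,0,0]])

```text
clock: 3.45
tool_pos: [0.5263, -0.2555, 0.0486]
eef_rot: [0.683, -0.185, -0.682, -0.185]
contact_force: [0.2, -1.1, 0.0]
opening: 0.999
```

```bash
python3 - <<'E'
from h import *
s=st()
p,d=r.snapshot("side");np.save("pics/side2.npy",d)
u,v=proj("side",s['tool_pos'])[0];print(u,v)
u,v=int(u),int(v)
img=np.clip(cv2.resize(p[v-60:v+50,u-70:u+70,::-1],None,fx=5,fy=5,interpolation=cv2.INTER_CUBIC)*2.0,0,255)
M=R.from_quat(s['eef_rot']).as_matrix()
def dot(P,col):
    q=(proj("side",P)[0]-[u-70,v-60])*5+2; cv2.circle(img,tuple(int(k) for k in q),4,col,-1)
dot(s['tool_pos'],(0,0,255))
for sg in(1,-1): dot(s['tool_pos']+M[:,1]*.044*sg,(0,255,0)); dot([.525+sg*.028*np.cos(-2.11),-.264+sg*.028*np.sin(-2.11),.012],(255,0,0))
cv2.imwrite("pics/v2.png",img.astype(np.uint8))
plan([[.525,-.264,.003]],-2.11,4)
E
```

```text
t3.45 p [ 0.5263 -0.2555  0.0486] yaw_y -2.100 tilt [ 0. -0. -1.] F [ 0.2 -1.1  0. ] M [0.06 0.16 0.02] op 0.0880 q [ 0.16  0.96  0.39  1.83 -0.72  0.5  -1.06]
271.88760436575853 248.0217528552934
dyaw -0.010471555626982543 end [ 0.52502706 -0.26401589  0.00295853]
[[0.088,0.0109,0.0022,-0.0011,np.float64(0.0026)],[0.088,0.0109,0.0021,-0.0012,np.float64(0.0026)],[0.088,0.0109,0.0022,-0.0011,np.float64(0.0026)],[0.088,0.011,0.0021,-0.0012,np.float64(0.0026)]]
```

View pics/v2.png

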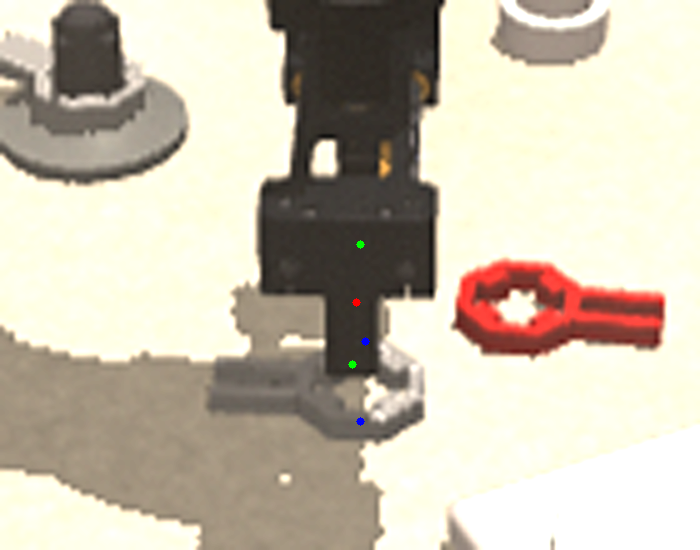

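```bash
python3 - <<'E'
from h import *
st();p,d=r.snapshot("side");st();st()
E
```

```text
t3.50 p [ 0.5255 -0.2544  0.0467] yaw_y -2.100 tilt [-0.003  0.002 -1.   ] F [-0.3  0.8 -1.5] M [0.04 0.19 0.01] op 0.0879 q [ 0.16  0.96  0.39  1.83 -0.72  0.5  -1.06]
t3.55 p [ 0.5255 -0.2545  0.0477] yaw_y -2.100 tilt [-0.003  0.002 -1.   ] F [-0.1  0.5 -0. ] M [ 0.06  0.19 -0.03] op 0.0880 q [ 0.15  0.96  0.39  1.83 -0.72  0.5  -1.06]
t3.55 p [ 0.5255 -0.2545  0.0477] yaw_y -2.100 tilt [-0.003  0.002 -1.   ] F [-0.1  0.5 -0. ] M [ 0.06  0.19 -0.03] op 0.0880 q [ 0.15  0.96  0.39  1.83 -0.72  0.5  -1.06]
```

Request:
arm_command(plan=[[0.088,0.008,0.0025,-0.0015,0.005],[0.088,0.01,0.0025,-0.0015,0.005],[0.088,0.01,0.0025,-0.0015,0],[0.088,0.01,0,0,0],[0.088,0.005,0,0,0],[0.088,0,0,0,0]])

```text
clock: 4.3
tool_pos: [0.5261, -0.264, 0.0062]
eef_rot: [-0.681, 0.188, 0.682, 0.188]
contact_force: [-0.5, 0.8, 0.1]
opening: 1.002
```

```bash
python3 - <<'E'
from h import *
s=st();p,d=r.snapshot("side");s=st()
u,v=proj("side",s['tool_pos'])[0].astype(int)
img=np.clip(cv2.resize(p[v-60:v+50,u-70:u+70,::-1],None,fx=5,fy=5,interpolation=cv2.INTER_CUBIC)*2.0,0,255)
cv2.imwrite("pics/v3.png",img.astype(np.uint8))
E
```

```text
t4.30 p [ 0.5261 -0.264   0.0062] yaw_y -2.110 tilt [-0.001  0.001 -1.   ] F [-0.5  0.8  0.1] M [0.02 0.07 0.01] op 0.0883 q [ 0.2   1.03  0.34  1.82 -0.75  0.43 -1.03]
t4.35 p [ 0.5263 -0.2642  0.0066] yaw_y -2.110 tilt [-0.  0. -1.] F [ 0.5 -0.1 -0.5] M [ 0.08  0.16 -0.03] op 0.0883 q [ 0.2   1.03  0.34  1.82 -0.75  0.43 -1.03]
```

View pics/v3.png

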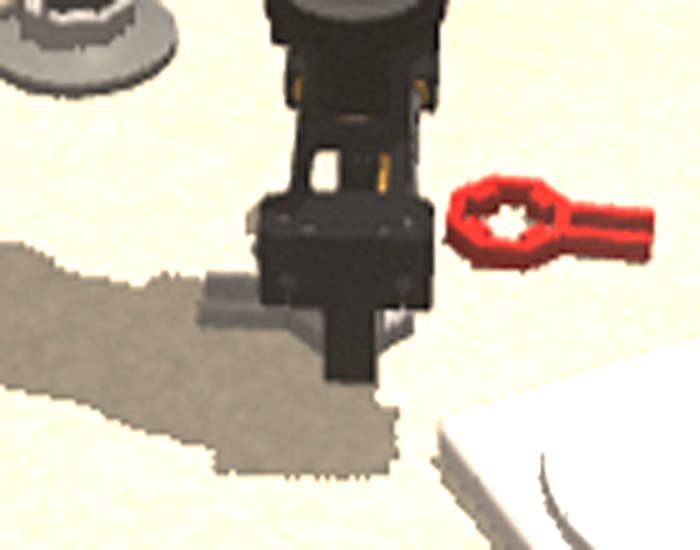

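Request:
arm_command(plan=[[0.088,0.003,0,0,0],[0.07,0.001,0,0,0],[0.05,0,0,0,0],[0.05,0,0,0,0],[0.05,0,0,0,0],[0.05,0,0,0,0]], force=25)

```text
clock: 5.1
tool_pos: [0.5264, -0.2643, 0.0028]
eef_rot: [0.682, -0.188, -0.682, -0.188]
contact_force: [-0.2, 0.2, 0.5]
opening: 0.629
```

```bash
python3 - <<'E'
from h import *
st()
E
```

```text
t5.10 p [ 0.5264 -0.2643  0.0028] yaw_y -2.110 tilt [ 0. -0. -1.] F [-0.2  0.2  0.5] M [0.01 0.15 0.04] op 0.0554 q [ 0.2   1.03  0.33  1.82 -0.75  0.42 -1.02]
```

Request:
arm_command(plan=[[0.05,-0.02,0,0,0],[0.05,-0.035,0,0,0],[0.05,-0.04,0,0,0],[0.05,-0.025,0,0,0],[0.05,0,0,0,0],[0.05,0,0,0,0]])

```text
clock: 5.85
tool_pos: [0.526, -0.2637, 0.1222]
eef_rot: [-0.681, 0.188, 0.682, 0.189]
contact_force: [0.1, 0.4, -1.7]
opening: 0.63
```

```bash
python3 - <<'E'
from h import *
s=st();p,d=r.snapshot("side");st()
cv2.imwrite("pics/v4.png",np.clip(p[90:330,150:400,::-1].repeat(3,0).repeat(3,1)*2.,0,255)[:,:750].astype(np.uint8)[:600])
plan([[.506,.001,.125]],.42,15,.05)
E
```

```text
t5.85 p [ 0.526  -0.2637  0.1222] yaw_y -2.110 tilt [-0.001  0.001 -1.   ] F [ 0.1  0.4 -1.7] M [ 0.05  0.15 -0.01] op 0.0555 q [ 0.11  0.86  0.5   1.8  -0.65  0.65 -1.12]
t5.90 p [ 0.5257 -0.2636  0.1218] yaw_y -2.110 tilt [-0.002  0.001 -1.   ] F [-1.2 -0.1 -0.9] M [ 0.01  0.15 -0.  ] op 0.0559 q [ 0.11  0.86  0.5   1.8  -0.65  0.65 -1.12]
dyaw 2.5298721702409024 end [0.5060255  0.00101316 0.12504725]
[[0.05,-0.0002,-0.0145,0.0102,np.float64(-0.1687)],[0.05,-0.0002,-0.0159,0.0076,np.float64(-0.1687)],[0.05,-0.0002,-0.017,0.0048,np.float64(-0.1687)],[0.05,-0.0002,-0.0176,0.0019,np.float64(-0.1687)],[0.05,-0.0002,-0.0177,-0.0011,np.float64(-0.1687)],[0.05,-0.0002,-0.0172,-0.004,np.float64(-0.1687)],[0.05,-0.0002,-0.0163,-0.0069,np.float64(-0.1687)],[0.05,-0.0003,-0.015,-0.0095,np.float64(-0.1687)],[0.05,-0.0002,-0.0131,-0.0118,np.float64(-0.1687)],[0.05,-0.0002,-0.0109,-0.0139,np.float64(-0.1687)],[0.05,-0.0003,-0.0084,-0.0156,np.float64(-0.1687)],[0.05,-0.0002,-0.0058,-0.0167,np.float64(-0.1687)]]
[[0.05,-0.0003,-0.0028,-0.0175,np.float64(-0.1687)],[0.05,-0.0002,0.0002,-0.0177,np.float64(-0.1687)],[0.05,-0.0003,0.0031,-0.0174,np.float64(-0.1687)]]
```

View pics/v4.png

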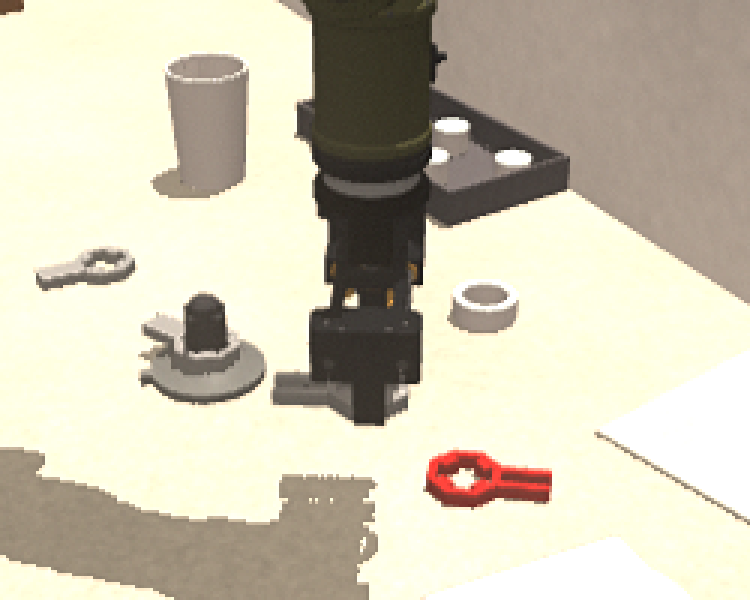

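Request:
arm_command(plan=[[0.05,0,-0.0145,0.01,-0.169],[0.05,0,-0.016,0.0075,-0.169],[0.05,0,-0.017,0.005,-0.169],[0.05,0,-0.0175,0.002,-0.169],[0.05,0,-0.0175,-0.001,-0.169],[0.05,0,-0.017,-0.004,-0.169],[0.05,0,-0.0165,-0.007,-0.169],[0.05,0,-0.015,-0.0095,-0.169],[0.05,0,-0.013,-0.012,-0.169],[0.05,0,-0.011,-0.014,-0.169],[0.05,0,-0.0085,-0.0155,-0.169],[0.05,0,-0.006,-0.0165,-0.169]])

```text
clock: 7.4
tool_pos: [0.5091, -0.0523, 0.1216]
eef_rot: [-0.518, -0.481, 0.519, -0.48]
contact_force: [0.8, 0.4, -0.4]
opening: 0.627
```

Request:
arm_command(plan=[[0.05,0,-0.003,-0.0175,-0.169],[0.05,0,0,-0.0175,-0.169],[0.05,0,0.003,-0.0175,-0.164],[0.05,0,0,0,0],[0.05,0,0,0,0]])

```text
clock: 8.02
tool_pos: [0.5049, -0.0011, 0.1222]
eef_rot: [0.385, 0.593, -0.386, 0.592]
contact_force: [-0.5, 0.3, -1.6]
opening: 0.628
```

```bash
python3 - <<'E'
from h import *
s=st();vs=[]
P={}
for n in("side","top"):
    p,d=r.snapshot(n);P[n]=p;cv2.imwrite(f"pics/{n}5.png",p[:,:,::-1])
    u,v=proj(n,[.506,.001,.08])[0].astype(int)
    vs.append(np.clip(cv2.resize(p[v-40:v+40,u-40:u+40,::-1],(400,400),interpolation=cv2.INTER_CUBIC)*2.,0,255))
cv2.imwrite("pics/v5.png",np.hstack(vs).astype(np.uint8));st()
E
```

```text
t8.03 p [ 0.5049 -0.0011  0.1222] yaw_y 0.416 tilt [-0.001 -0.001 -1.   ] F [-0.5  0.3 -1.6] M [-0.07  0.02 -0.02] op 0.0553 q [-0.03  0.73 -0.1   2.03  0.17  0.4   0.16]
t8.12 p [ 0.5052 -0.0013  0.1224] yaw_y 0.417 tilt [-0.001 -0.001 -1.   ] F [ 0.1  0.1 -0.8] M [-0.08  0.04  0.01] op 0.0556 q [-0.03  0.73 -0.1   2.03  0.17  0.4   0.16]
```

View pics/v5.png

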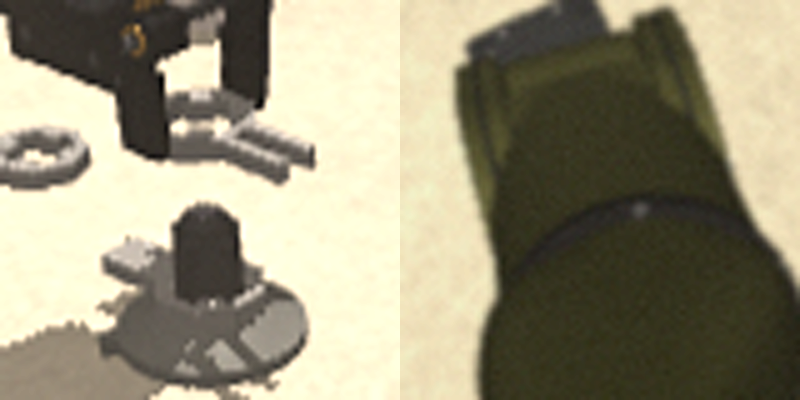

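```bash
python3 - <<'E'
from h import *
s=r.get_state();p=cv2.imread("pics/side5.png");n="side"
u,v=proj(n,[.506,.001,.08])[0].astype(int);b=(u-40,v-40,u+40,v+40)
t=s['tool_pos'];z=t[2]+.0032
img=np.clip(cv2.resize(p[b[1]:b[3],b[0]:b[2]],None,fx=S,fy=S,interpolation=cv2.INTER_CUBIC)*2.,0,255).astype(np.uint8)
m=render(n,"fork",t[0],t[1],.417-np.pi/2,b,z-.006,z+.006)
m2=renderbase(n,.5064,.0023,1.99,b)
for a,c in((m,(0,255,0)),(m2,(255,0,0))):
    cs,_=cv2.findContours(a,cv2.RETR_CCOMP,cv2.CHAIN_APPROX_NONE);cv2.drawContours(img,cs,-1,c,2)
cv2.imwrite("pics/v6.png",cv2.resize(img,(600,600)))
# top view fit of hand offset
E
```

```text
(no output)
```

View pics/v6.png

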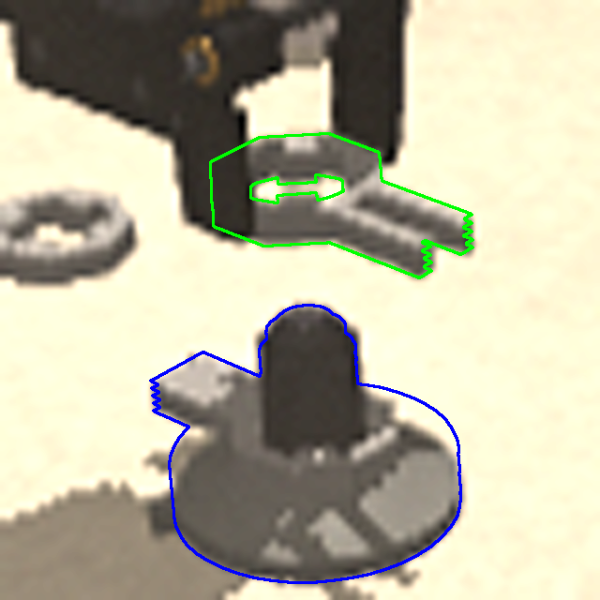

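```bash
python3 - <<'E'
from h import *
M=R.from_quat(C['side']['orientation']).as_matrix();print(M.round(3).T)
print(proj('side',[[.5052,-.0013,.1254],[.5064,.0023,.1254],[.5064,.0023,.072],[.5064,.0023,.0]]))
# local fit of tab in side image, x,y shift only, using dark/bright chroma; mask out finger region by colour
p=cv2.imread("pics/side5.png")[:,:,::-1]
F=-feat(p)
u,v=proj('side',[.5052,-.0013,.1254])[0].astype(int)
# region right-lower of near finger: tab
t0=[.5052,-.0013]
b=(u-6,v-12,u+28,v+18)
Fb=F[b[1]:b[3],b[0]:b[2]]
from itertools import product
def f(q): return -ncc(down(render('side','fork',q[0],q[1],q[2],b,.1254-.006,.1254+.006)),Fb)
for zz in(.1254,.1245):
  g=lambda q:-ncc(down(render('side','fork',q[0],q[1],q[2],b,zz-.006,zz+.006)),Fb)
  s=np.array([.5052,-.0013,.417-np.pi/2])
  res=minimize(g,s,method="Nelder-Mead",options=dict(initial_simplex=np.array([s,s+[.004,0,0],s+[0,.004,0],s+[0,0,.1]]),xatol=1e-5));print(res.x,res.fun,g(s),res.x[2]+np.pi/2)
E
```

```text
[[ 0.893 -0.45  -0.017]
 [-0.237 -0.438 -0.867]
 [ 0.383  0.778 -0.497]]
[[216.09601022 171.73186489]
 [215.98945826 171.04506993]
 [217.2490205  189.71140988]
 [218.86454432 213.6529952 ]]
[ 5.06338888e-01 -6.59409677e-04 -1.15070768e+00] -0.8992698788642883 -0.8905538 0.4200886480468693
[ 5.06965309e-01  8.00937922e-04 -1.14432017e+00] -0.8995139002799988 -0.87001 0.4264761572890676
```

Request:
arm_command(plan=[[0.05,0.01,0.0015,-0.0025,0],[0.05,0.012,0,0,0],[0.05,0.012,0,0,0],[0.05,0.01,0,0,0],[0.05,0,0,0,0],[0.05,0,0,0,0]])

```text
clock: 8.88
tool_pos: [0.5058, 0.0028, 0.0788]
eef_rot: [0.385, 0.593, -0.385, 0.593]
contact_force: [-0.2, -0.3, -0.1]
opening: 0.631
```

```bash
python3 - <<'E'
from h import *
s=st();p,d=r.snapshot("side");n="side"
cv2.imwrite("pics/side7.png",p[:,:,::-1]);s=st()
u,v=proj(n,[.506,.001,.06])[0].astype(int);b=(u-36,v-36,u+36,v+36)
t=s['tool_pos'];z=t[2]+.0032
img=np.clip(cv2.resize(p[b[1]:b[3],b[0]:b[2],::-1],None,fx=S,fy=S,interpolation=cv2.INTER_CUBIC)*2.,0,255).astype(np.uint8)
cv2.imwrite("pics/v7.png",img)
E
```

```text
t8.88 p [0.5058 0.0028 0.0788] yaw_y 0.420 tilt [ 0.  0. -1.] F [-0.2 -0.3 -0.1] M [-0.03  0.09 -0.02] op 0.0556 q [-0.05  0.81 -0.07  2.05  0.19  0.29  0.14]
t8.93 p [0.5059 0.0028 0.0789] yaw_y 0.420 tilt [ 0.001  0.    -1.   ] F [ 0.6 -0.2 -1.5] M [-0.04  0.03 -0.05] op 0.0556 q [-0.05  0.81 -0.07  2.05  0.19  0.29  0.14]
```

View pics/v7.png

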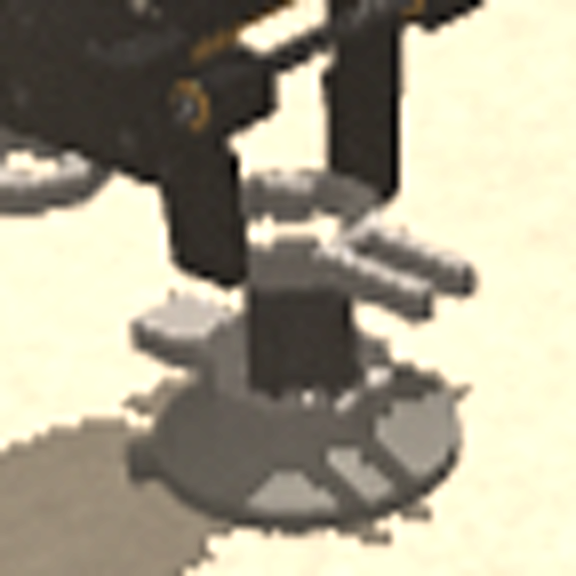

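Request:
arm_command(plan=[[0.05,0.003,0,0.001,0],[0.05,0.002,0,0,0],[0.05,0.002,0,0,0],[0.05,0.002,0,0,0],[0.05,0,0,0,0]])

```text
clock: 9.55
tool_pos: [0.506, 0.0019, 0.0695]
eef_rot: [0.385, 0.593, -0.385, 0.593]
contact_force: [0.0, -0.3, -1.7]
opening: 0.627
```

```bash
python3 - <<'E'
from h import *
s=st()
E
```

```text
t9.55 p [0.506  0.0019 0.0695] yaw_y 0.420 tilt [-0.  0. -1.] F [ 0.  -0.3 -1.7] M [-0.02  0.04 -0.03] op 0.0553 q [-0.05  0.83 -0.07  2.05  0.19  0.27  0.14]
```

Request:
arm_command(plan=[[0.05,0.0015,0,0,0],[0.05,0.0015,0,0,0],[0.05,0,0,0,0]])

```text
clock: 9.93
tool_pos: [0.506, 0.0019, 0.0666]
eef_rot: [0.385, 0.593, -0.385, 0.593]
contact_force: [-0.5, -0.9, -1.0]
opening: 0.632
```

Request:
arm_command(plan=[[0.05,0.001,0,0,0],[0.05,0.001,0,0,0],[0.05,0,0,0,0]])

```text
clock: 10.3
tool_pos: [0.506, 0.0019, 0.0646]
eef_rot: [0.385, 0.593, -0.385, 0.593]
contact_force: [0.5, 0.5, -0.7]
opening: 0.63
```

Request:
arm_command(plan=[[0.05,0.001,0,0,0],[0.05,0.001,0,0,0],[0.05,0,0,0,0]])

```text
clock: 10.68
tool_pos: [0.506, 0.0019, 0.0626]
eef_rot: [0.385, 0.593, -0.385, 0.593]
contact_force: [-0.0, 0.3, -1.2]
opening: 0.631
```

```bash
python3 - <<'E'
from h import *
s=st()
E
```

```text
t10.68 p [0.506  0.0019 0.0626] yaw_y 0.420 tilt [-0.  0. -1.] F [-0.   0.3 -1.2] M [-0.08 -0.01  0.03] op 0.0556 q [-0.06  0.84 -0.06  2.05  0.19  0.26  0.14]
```

Request:
arm_command(plan=[[0.05,0.0015,0,0,0],[0.05,0.0015,0,0,0],[0.05,0.0015,0,0,0],[0.05,0,0,0,0]])

```text
clock: 11.18
tool_pos: [0.506, 0.0019, 0.0581]
eef_rot: [0.385, 0.593, -0.385, 0.593]
contact_force: [-0.5, -0.5, -0.8]
opening: 0.628
```

Request:
arm_command(plan=[[0.05,0.002,0,0,0],[0.05,0.002,0,0,0],[0.05,0.002,0,0,0],[0.05,0,0,0,0]])

```text
clock: 11.68
tool_pos: [0.506, 0.0019, 0.052]
eef_rot: [0.385, 0.593, -0.385, 0.593]
contact_force: [-0.6, -0.2, -0.9]
opening: 0.631
```

```bash
python3 - <<'E'
from h import *
s=st()
E
```

```text
t11.68 p [0.506  0.0019 0.052 ] yaw_y 0.420 tilt [-0.  0. -1.] F [-0.6 -0.2 -0.9] M [0.01 0.06 0.06] op 0.0556 q [-0.06  0.86 -0.06  2.05  0.19  0.23  0.13]
```

Request:
arm_command(plan=[[0.05,0.0025,0,0,0],[0.05,0.0025,0,0,0],[0.05,0.0025,0,0,0],[0.05,0.0025,0,0,0],[0.05,0.002,0,0,0],[0.05,0.0015,0,0,0],[0.05,0.001,0,0,0],[0.05,0,0,0,0]])

```text
clock: 12.68
tool_pos: [0.5061, 0.0019, 0.0377]
eef_rot: [0.385, 0.593, -0.385, 0.593]
contact_force: [-0.3, -0.5, -1.6]
opening: 0.63
```

```bash
python3 - <<'E'
from h import *
s=st();p,d=r.snapshot("side");n="side"
cv2.imwrite("pics/side8.png",p[:,:,::-1]);s=st()
u,v=proj(n,[.506,.001,.04])[0].astype(int);b=(u-36,v-36,u+36,v+36)
cv2.imwrite("pics/v8.png",np.clip(cv2.resize(p[b[1]:b[3],b[0]:b[2],::-1],None,fx=S,fy=S,interpolation=cv2.INTER_CUBIC)*2.,0,255).astype(np.uint8))
E
```

```text
t12.68 p [0.5061 0.0019 0.0377] yaw_y 0.420 tilt [-0.  0. -1.] F [-0.3 -0.5 -1.6] M [-0.04  0.06 -0.02] op 0.0555 q [-0.06  0.89 -0.05  2.06  0.2   0.2   0.13]
t12.72 p [0.5061 0.0019 0.0377] yaw_y 0.420 tilt [ 0.  0. -1.] F [ 0.6  0.1 -0.2] M [-0.06  0.    0.01] op 0.0555 q [-0.06  0.89 -0.05  2.06  0.2   0.2   0.13]
```

View pics/v8.png

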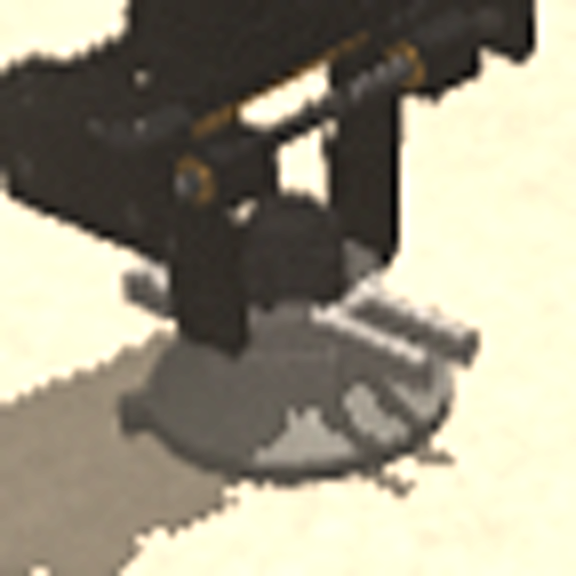

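Near home; 3 mm left. Feel for the seat.

Request:
arm_command(plan=[[0.05,0.001,0,0,0],[0.05,0.001,0,0,0],[0.05,0,0,0,0]])

```text
clock: 13.1
tool_pos: [0.506, 0.0019, 0.0356]
eef_rot: [0.385, 0.593, -0.385, 0.593]
contact_force: [-0.2, 0.3, -1.8]
opening: 0.634
```

Request:
arm_command(plan=[[0.05,0.0005,0,0,0],[0.05,0.0005,0,0,0],[0.05,0,0,0,0]])

```text
clock: 13.48
tool_pos: [0.5061, 0.0019, 0.0348]
eef_rot: [0.385, 0.593, -0.385, 0.593]
contact_force: [-0.4, 0.2, -1.4]
opening: 0.627
```

Request:
arm_command(plan=[[0.05,0.0005,0,0,0],[0.05,0,0,0,0]])

```text
clock: 13.72
tool_pos: [0.5061, 0.0019, 0.0347]
eef_rot: [0.385, 0.593, -0.385, 0.593]
contact_force: [-0.1, -0.5, 5.0]
opening: 0.636
```

Request:
arm_command(plan=[[0.06,0,0,0,0],[0.075,0,0,0,0],[0.075,0,0,0,0],[0.075,-0.003,0,0,0],[0.075,-0.015,0,0,0],[0.075,-0.03,0,0,0],[0.075,-0.04,0,0,0],[0.088,-0.02,0,0,0],[0.088,0,0,0,0],[0.088,0,0,0,0]])

```text
clock: 14.98
tool_pos: [0.5056, 0.0018, 0.142]
eef_rot: [0.385, 0.593, -0.385, 0.593]
contact_force: [0.6, 0.3, -0.9]
opening: 0.999
```

```bash
python3 - <<'E'
from h import *
s=st();p,d=r.snapshot("side");n="side"
cv2.imwrite("pics/side9.png",p[:,:,::-1]);s=st()
u,v=proj(n,[.506,.001,.04])[0].astype(int);b=(u-36,v-36,u+36,v+36)
img=np.clip(cv2.resize(p[b[1]:b[3],b[0]:b[2],::-1],None,fx=S,fy=S,interpolation=cv2.INTER_CUBIC)*2.,0,255).astype(np.uint8)
cv2.imwrite("pics/v9.png",img)
plan([[.4903,.2233,.12]],1.555,12)
E
```

```text
t14.97 p [0.5056 0.0018 0.142 ] yaw_y 0.420 tilt [-0.001 -0.    -1.   ] F [ 0.6  0.3 -0.9] M [-0.01  0.07  0.03] op 0.0880 q [-0.03  0.69 -0.11  2.01  0.17  0.45  0.16]
t15.03 p [0.5054 0.0018 0.1416] yaw_y 0.420 tilt [-0.001 -0.    -1.   ] F [-0.3  0.2 -0.4] M [-0.09  0.09 -0.01] op 0.0879 q [-0.03  0.69 -0.11  2.01  0.17  0.45  0.16]
dyaw 1.1349113044076993 end [0.49031463 0.22326871 0.12002419]
[[0.088,0.0018,0.0064,-0.0174,np.float64(-0.0946)],[0.088,0.0018,0.008,-0.0167,np.float64(-0.0946)],[0.088,0.0018,0.0095,-0.0158,np.float64(-0.0946)],[0.088,0.0018,0.011,-0.0149,np.float64(-0.0946)],[0.088,0.0018,0.0123,-0.0138,np.float64(-0.0946)],[0.088,0.0018,0.0136,-0.0125,np.float64(-0.0946)],[0.088,0.0017,0.0147,-0.0113,np.float64(-0.0946)],[0.088,0.0018,0.0158,-0.0097,np.float64(-0.0946)],[0.088,0.0018,0.0165,-0.0083,np.float64(-0.0946)],[0.088,0.0018,0.0173,-0.0066,np.float64(-0.0946)],[0.088,0.0017,0.0178,-0.005,np.float64(-0.0946)],[0.088,0.0018,0.0182,-0.0033,np.float64(-0.0946)]]
```

View pics/v9.png

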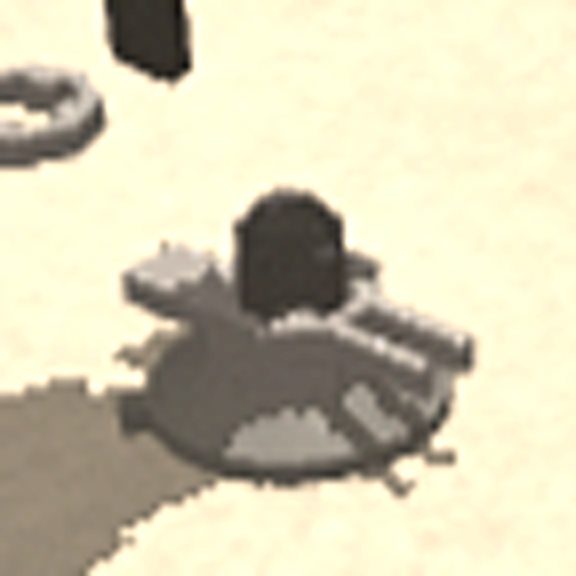

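Request:
arm_command(plan=[[0.088,0.002,0.0065,-0.0175,-0.0945],[0.088,0.002,0.008,-0.0165,-0.0945],[0.088,0.002,0.0095,-0.016,-0.0945],[0.088,0.002,0.011,-0.015,-0.0945],[0.088,0.002,0.0125,-0.014,-0.0945],[0.088,0.002,0.0135,-0.0125,-0.0945],[0.088,0.002,0.0145,-0.0115,-0.0945],[0.088,0.002,0.016,-0.0095,-0.0945],[0.088,0.002,0.0165,-0.0085,-0.0945],[0.088,0.002,0.0175,-0.0065,-0.0945],[0.088,0.002,0.018,-0.005,-0.0945],[0.088,0.002,0.018,-0.0035,-0.0945]])

```text
clock: 16.52
tool_pos: [0.4907, 0.2253, 0.1181]
eef_rot: [0.004, 0.707, -0.004, 0.707]
contact_force: [0.1, -0.1, 0.6]
opening: 0.999
```

Request:
arm_command(plan=[[0.088,0.02,0,0,0],[0.088,0.025,0,0,0],[0.088,0.02,0,0,0],[0.088,0,0,0,0],[0.088,0,0,0,0]])

```text
clock: 17.15
tool_pos: [0.491, 0.2246, 0.0537]
eef_rot: [0.006, 0.707, -0.005, 0.707]
contact_force: [0.8, -0.0, 0.8]
opening: 1.0
```

```bash
python3 - <<'E'
from h import *
s=st()
for n in("side","top"):
    p,d=r.snapshot(n);cv2.imwrite(f"pics/{n}10.png",p[:,:,::-1])
    if n=="side":
        u,v=proj(n,[.49,.223,.02])[0].astype(int);b=(u-36,v-40,u+36,v+32)
        cv2.imwrite("pics/v10.png",np.clip(cv2.resize(p[b[1]:b[3],b[0]:b[2],::-1],None,fx=S,fy=S,interpolation=cv2.INTER_CUBIC)*2.,0,255).astype(np.uint8))
    else: print(p[228:245,232:262].mean((0,1)))
b=p[200:280,200:320,::-1]
cv2.imwrite("pics/v10t.png",np.clip(cv2.resize(b,None,fx=6,fy=6,interpolation=cv2.INTER_CUBIC)*1.8,0,255).astype(np.uint8))
st()
E
```

```text
t17.15 p [0.491  0.2246 0.0537] yaw_y 1.555 tilt [ 0.001  0.001 -1.   ] F [ 0.8 -0.   0.8] M [ 0.01 -0.01 -0.03] op 0.0881 q [-0.36  0.88 -0.26  1.95  0.56  0.38  0.5 ]
[75.28235294 73.6372549  68.15686275]
t17.25 p [0.4913 0.2245 0.054 ] yaw_y 1.555 tilt [ 0.001  0.001 -1.   ] F [ 0.1 -0.4  0.4] M [ 0.05 -0.03 -0.04] op 0.0877 q [-0.36  0.88 -0.26  1.95  0.56  0.38  0.5 ]
```

View pics/v10.png

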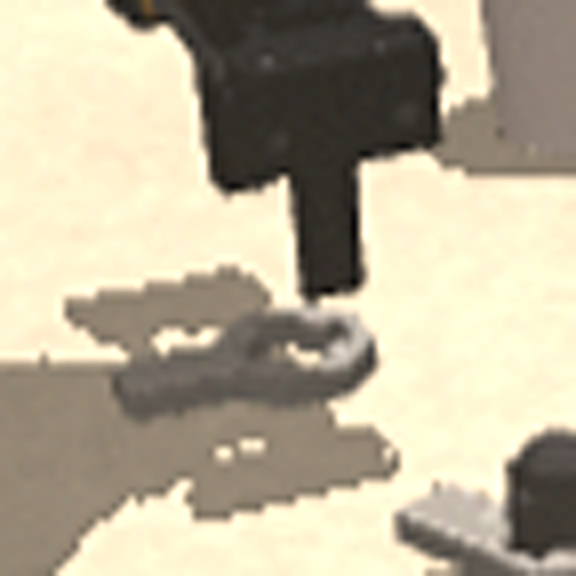

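View pics/v10t.png

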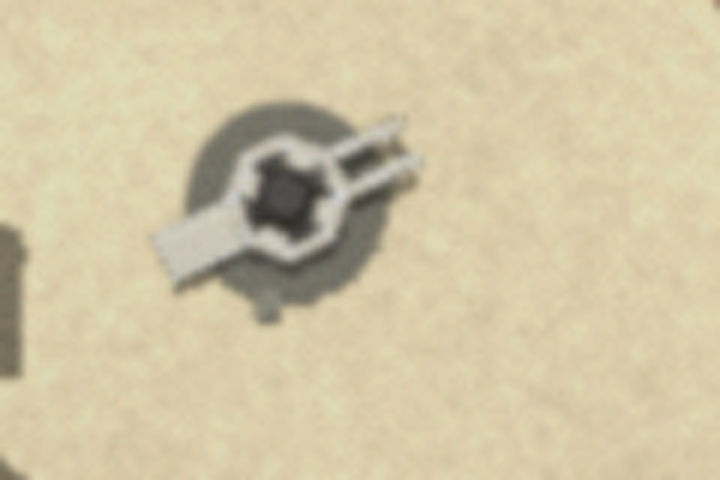

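Request:
arm_command(plan=[[0.088,0.012,-0.001,-0.0005,0],[0.088,0.015,0,0,0],[0.088,0.013,0,0,0],[0.088,0.008,0,0,0],[0.088,0,0,0,0],[0.088,0,0,0,0]])

```text
clock: 18.0
tool_pos: [0.4904, 0.2232, 0.0053]
eef_rot: [0.006, 0.707, -0.006, 0.707]
contact_force: [0.0, 0.7, 0.8]
opening: 1.001
```

```bash
python3 - <<'E'
from h import *
s=st();n="side";p,d=r.snapshot(n)
u,v=proj(n,[.49,.223,.02])[0].astype(int);b=(u-36,v-40,u+36,v+32)
cv2.imwrite("pics/v11.png",np.clip(cv2.resize(p[b[1]:b[3],b[0]:b[2],::-1],None,fx=S,fy=S,interpolation=cv2.INTER_CUBIC)*2.,0,255).astype(np.uint8))
q=cv2.imread("pics/top10.png").astype(np.float32).mean(-1)
for rr in(.015,.017,.019):
    t=np.linspace(0,2*np.pi,181)[:-1];k=proj("top",np.c_[.5055+rr*np.cos(t),rr*np.sin(t),0*t+.06]).astype(np.float32)
    F=np.fft.fft(cv2.remap(q,k[:,:1],k[:,1:],cv2.INTER_CUBIC)[:,0]);print(rr,-np.angle(-F[4])/4+np.pi/2,abs(F[4])/180)
E
```

```text
t18.00 p [0.4904 0.2232 0.0053] yaw_y 1.554 tilt [ 0.  0. -1.] F [0.  0.7 0.8] M [0.04 0.05 0.  ] op 0.0882 q [-0.4   0.97 -0.19  1.96  0.6   0.27  0.46]
0.015 1.9998827 10.336491
0.017 1.9983273 14.642664
0.019 1.995877 14.645558
```

View pics/v11.png

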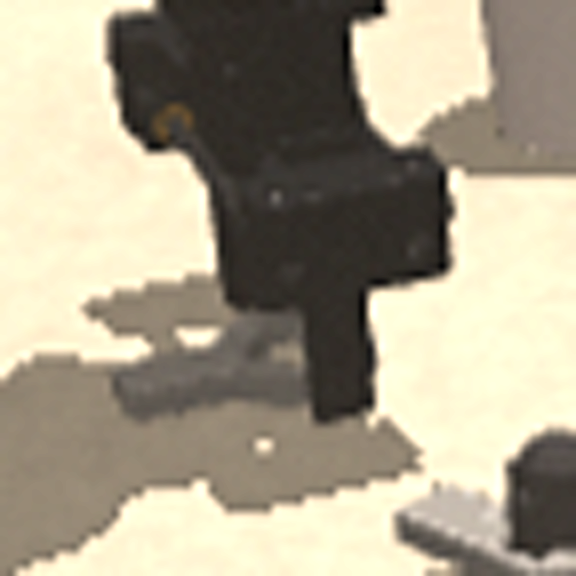

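```bash
python3 - <<'E'
from h import *
s=r.get_state();M=R.from_quat(s['eef_rot']).as_matrix();n="side"
u,v=proj(n,[.49,.223,.02])[0].astype(int)
f=lambda P:((proj(n,P)-[u-36,v-40])*8).round()
t=s['tool_pos']
print("finger corners",f([t+M[:,1]*a*sg+M[:,2]*b for sg in(1,-1) for a in(.044,.0615) for b in(-.009,.009)]))
print("plate c",f([[.4903,.2236,.012],[.4901,.2264,.012]]), "tab end",f([.4903-.066,.2236,.006]))
E
```

```text
finger corners [[235. 311.]
 [281. 301.]
 [221. 293.]
 [266. 283.]
 [310. 411.]
 [357. 400.]
 [325. 432.]
 [373. 421.]]
plate c [[292. 339.]
 [289. 336.]] tab end [[121. 394.]]
```

Request:
arm_command(plan=[[0.088,0.0025,0,0,0],[0.07,0,0,0,0],[0.05,0,0,0,0],[0.05,0,0,0,0],[0.05,0,0,0,0],[0.05,0,0,0,0]], force=25)

```text
clock: 18.8
tool_pos: [0.4903, 0.2232, 0.0028]
eef_rot: [0.006, 0.707, -0.006, 0.707]
contact_force: [0.2, 0.5, 1.0]
opening: 0.634
```

Request:
arm_command(plan=[[0.05,-0.02,0,0,0],[0.05,-0.035,0,0,0],[0.05,-0.04,0,0,0],[0.05,-0.035,0,0,0],[0.05,0,0,0,0],[0.05,0,0,0,0]])

```text
clock: 19.55
tool_pos: [0.4897, 0.2225, 0.1319]
eef_rot: [0.006, 0.708, -0.006, 0.707]
contact_force: [0.4, -0.8, -1.7]
opening: 0.633
```

```bash
python3 - <<'E'
from h import *
s=st();p,d=r.snapshot("side");st()
cv2.imwrite("pics/v12.png",np.clip(p[90:290,130:380,::-1].repeat(3,0).repeat(3,1)*2.,0,255).astype(np.uint8))
plan([[.506,.0015,.132]],.42,12,.05)
E
```

```text
t19.55 p [0.4897 0.2225 0.1319] yaw_y 1.554 tilt [-0.001 -0.001 -1.   ] F [ 0.4 -0.8 -1.7] M [ 0.03  0.02 -0.02] op 0.0558 q [-0.29  0.76 -0.37  1.92  0.49  0.56  0.57]
t19.60 p [0.4895 0.2224 0.1315] yaw_y 1.554 tilt [-0.002 -0.001 -1.   ] F [-0.6 -0.4 -1.3] M [ 0.01 -0.04 -0.02] op 0.0553 q [-0.29  0.76 -0.37  1.92  0.49  0.56  0.57]
dyaw -1.1340037432467613 end [0.50599649 0.00154739 0.13196959]
[[0.05,-0.0,-0.0184,0.0017,np.float64(0.0945)],[0.05,-0.0,-0.0181,0.0034,np.float64(0.0945)],[0.05,-0.0001,-0.0178,0.0051,np.float64(0.0945)],[0.05,-0.0,-0.0171,0.0068,np.float64(0.0945)],[0.05,-0.0,-0.0165,0.0083,np.float64(0.0945)],[0.05,-0.0001,-0.0156,0.0099,np.float64(0.0945)],[0.05,-0.0,-0.0146,0.0113,np.float64(0.0945)],[0.05,-0.0001,-0.0135,0.0126,np.float64(0.0945)],[0.05,-0.0,-0.0122,0.0138,np.float64(0.0945)],[0.05,-0.0001,-0.0109,0.015,np.float64(0.0945)],[0.05,-0.0001,-0.0094,0.0158,np.float64(0.0945)],[0.05,-0.0,-0.0078,0.0167,np.float64(0.0945)]]
```

View pics/v12.png

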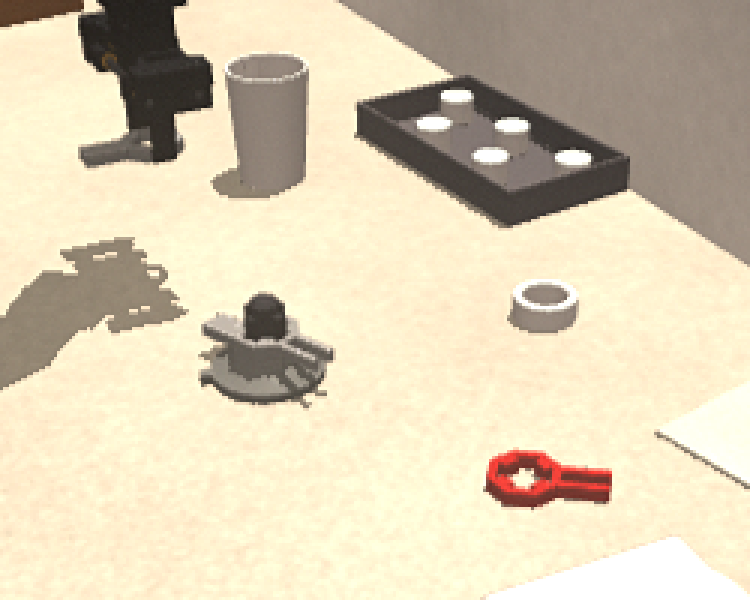

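Request:
arm_command(plan=[[0.05,0,-0.0185,0.0015,0.0945],[0.05,0,-0.018,0.0035,0.0945],[0.05,0,-0.018,0.005,0.0945],[0.05,0,-0.017,0.007,0.0945],[0.05,0,-0.0165,0.0085,0.0945],[0.05,0,-0.0155,0.01,0.0945],[0.05,0,-0.0145,0.0115,0.0945],[0.05,0,-0.0135,0.0125,0.0945],[0.05,0,-0.012,0.014,0.0945],[0.05,0,-0.011,0.015,0.0945],[0.05,0,-0.0095,0.016,0.0945],[0.05,0,-0.008,0.0165,0.0935]])

```text
clock: 21.1
tool_pos: [0.5073, 0.0006, 0.1327]
eef_rot: [0.386, 0.592, -0.386, 0.592]
contact_force: [0.9, -0.1, -1.5]
opening: 0.633
```

Request:
arm_command(plan=[[0.05,0.01,0,0,0],[0.05,0.02,0,0,0],[0.05,0.016,0,0,0],[0.05,0,0,0,0],[0.05,0,0,0,0]])

```text
clock: 21.72
tool_pos: [0.5073, 0.0024, 0.0868]
eef_rot: [0.384, 0.594, -0.384, 0.594]
contact_force: [0.5, -0.3, -0.6]
opening: 0.629
```

```bash
python3 - <<'E'
from h import *
s=st();p,d=r.snapshot("side");n="side"
s=st()
u,v=proj(n,[.506,.001,.06])[0].astype(int);b=(u-36,v-36,u+36,v+36)
t=s['tool_pos'];z=t[2]+.0032
img=np.clip(cv2.resize(p[b[1]:b[3],b[0]:b[2],::-1],None,fx=S,fy=S,interpolation=cv2.INTER_CUBIC)*2.,0,255).astype(np.uint8)
cs,_=cv2.findContours(render(n,"solid",t[0],t[1],.42+np.pi/2,b,z-.006,z+.006),cv2.RETR_CCOMP,cv2.CHAIN_APPROX_NONE);cv2.drawContours(img,cs,-1,(0,255,0),1)
cv2.imwrite("pics/v13.png",img)
E
```

```text
t21.73 p [0.5073 0.0024 0.0868] yaw_y 0.422 tilt [ 0.     0.001 -1.   ] F [ 0.5 -0.3 -0.6] M [-0.11  0.04  0.02] op 0.0554 q [-0.04  0.79 -0.09  2.04  0.2   0.32  0.13]
t21.77 p [0.5075 0.0023 0.087 ] yaw_y 0.422 tilt [ 0.001  0.    -1.   ] F [ 0.8  0.3 -0.9] M [-0.04 -0.02 -0.  ] op 0.0556 q [-0.04  0.79 -0.09  2.04  0.2   0.32  0.13]
```

View pics/v13.png

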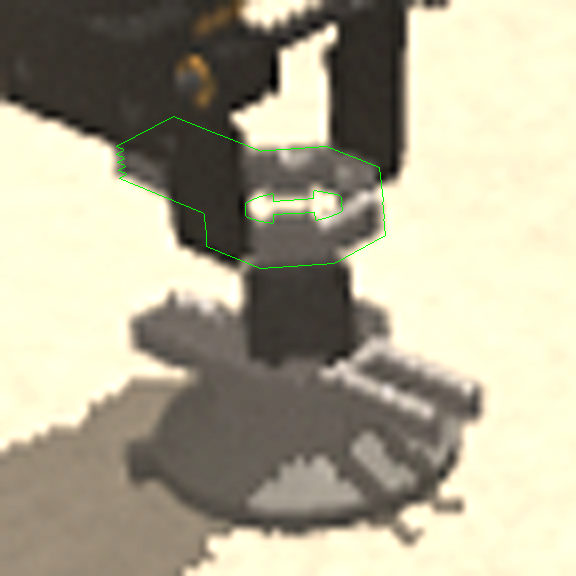

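Request:
arm_command(plan=[[0.05,0.003,-0.0015,0.0005,0],[0.05,0.004,0,0,0],[0.05,0.003,0,0,0],[0.05,0.002,0,0,0],[0.05,0.002,0,0,0],[0.05,0.002,0,0,0],[0.05,0,0,0,0]])

```text
clock: 22.65
tool_pos: [0.506, 0.0008, 0.0706]
eef_rot: [0.384, 0.594, -0.385, 0.593]
contact_force: [0.2, -0.4, -0.7]
opening: 0.633
```

Request:
arm_command(plan=[[0.05,0.0015,0,0,0],[0.05,0.0015,0,0,0],[0.05,0,0,0,0]])

```text
clock: 23.02
tool_pos: [0.506, 0.0008, 0.0676]
eef_rot: [0.384, 0.594, -0.385, 0.593]
contact_force: [0.9, -0.2, -1.7]
opening: 0.633
```

Request:
arm_command(plan=[[0.05,0.001,0,0,0],[0.05,0.001,0,0,0],[0.05,0,0,0,0]])

```text
clock: 23.4
tool_pos: [0.506, 0.0008, 0.0656]
eef_rot: [0.384, 0.594, -0.384, 0.593]
contact_force: [-0.0, -1.6, -1.7]
opening: 0.632
```

Request:
arm_command(plan=[[0.05,0.001,0,0,0],[0.05,0.001,0,0,0],[0.05,0,0,0,0]])

```text
clock: 23.78
tool_pos: [0.5062, 0.0007, 0.0637]
eef_rot: [0.385, 0.593, -0.384, 0.594]
contact_force: [0.7, 0.8, -1.0]
opening: 0.633
```

Request:
arm_command(plan=[[0.05,0.001,0,0,0],[0.05,0.001,0,0,0],[0.05,0,0,0,0]])

```text
clock: 24.15
tool_pos: [0.5061, 0.0007, 0.0617]
eef_rot: [0.385, 0.593, -0.385, 0.593]
contact_force: [0.7, -1.6, -0.7]
opening: 0.632
```

Request:
arm_command(plan=[[0.05,0.001,0,0,0],[0.05,0.001,0,0,0],[0.05,0.001,0,0,0],[0.05,0,0,0,0]])

```text
clock: 24.65
tool_pos: [0.5061, 0.0007, 0.0586]
eef_rot: [0.385, 0.593, -0.385, 0.593]
contact_force: [1.8, -2.0, -0.6]
opening: 0.632
```

```bash
python3 - <<'E'
from h import *
s=st()
E
```

```text
t24.65 p [0.5061 0.0007 0.0586] yaw_y 0.421 tilt [ 0. -0. -1.] F [ 1.8 -2.  -0.6] M [-0.49 -0.16  0.01] op 0.0557 q [-0.05  0.85 -0.07  2.05  0.21  0.25  0.12]
```

Request:
arm_command(plan=[[0.05,0,0,0.0005,0],[0.05,0.001,0,0,0],[0.05,0.001,0,0,0],[0.05,0.001,0,0,0],[0.05,0.001,0,0,0],[0.05,0,0,0,0]])

```text
clock: 25.4
tool_pos: [0.5061, 0.0005, 0.0546]
eef_rot: [0.384, 0.594, -0.384, 0.593]
contact_force: [0.3, -0.2, -1.3]
opening: 0.635
```

Request:
arm_command(plan=[[0.05,0.001,0,0,0],[0.05,0.001,0,0,0],[0.05,0.001,0,0,0],[0.05,0.001,0,0,0],[0.05,0,0,0,0]])

```text
clock: 26.02
tool_pos: [0.5062, 0.0004, 0.0506]
eef_rot: [0.384, 0.594, -0.384, 0.593]
contact_force: [0.2, -0.2, -1.5]
opening: 0.633
```

```bash
python3 - <<'E'
from h import *
s=st()
E
```

```text
t26.02 p [5.062e-01 4.000e-04 5.060e-02] yaw_y 0.421 tilt [-0.  0. -1.] F [ 0.2 -0.2 -1.5] M [-0.06  0.01  0.  ] op 0.0558 q [-0.05  0.86 -0.06  2.05  0.21  0.23  0.12]
```

Lateral load gone; seat expected at TCP ≈ 0.0467.

Request:
arm_command(plan=[[0.05,0.001,0,0,0],[0.05,0.001,0,0,0],[0.05,0.001,0,0,0],[0.05,0,0,0,0]])

```text
clock: 26.52
tool_pos: [0.5062, 0.0004, 0.0476]
eef_rot: [0.384, 0.593, -0.384, 0.593]
contact_force: [-0.2, -0.1, -2.2]
opening: 0.632
```

Request:
arm_command(plan=[[0.05,0.0005,0,0,0],[0.05,0.0005,0,0,0],[0.05,0,0,0,0]])

```text
clock: 26.9
tool_pos: [0.5063, 0.0004, 0.0468]
eef_rot: [0.385, 0.593, -0.384, 0.593]
contact_force: [-1.5, -0.4, -0.6]
opening: 0.632
```

Request:
arm_command(plan=[[0.05,0.0005,0,0,0],[0.05,0,0,0,0]])

```text
clock: 27.15
tool_pos: [0.5063, 0.0004, 0.0467]
eef_rot: [0.385, 0.593, -0.384, 0.594]
contact_force: [-0.4, 0.4, 5.4]
opening: 0.634
```

Seated on the fork (12.0 mm above it, 5 N). Release and lift away.

Request:
arm_command(plan=[[0.06,0,0,0,0],[0.075,0,0,0,0],[0.075,0,0,0,0],[0.075,-0.003,0,0,0],[0.075,-0.015,0,0,0],[0.075,-0.03,0,0,0],[0.075,-0.04,0,0,0],[0.088,-0.03,-0.01,-0.03,0],[0.088,0,-0.02,-0.05,0],[0.088,0,-0.02,-0.05,0],[0.088,0,0,-0.05,0],[0.088,0,0,0,0]])

```text
clock: 28.65
tool_pos: [0.3856, 0.1482, 0.1652]
eef_rot: [0.383, 0.595, -0.381, 0.595]
contact_force: [0.0, 0.1, 0.8]
opening: 1.0
```

```bash
python3 - <<'E'
from h import *
s=st();vs=[]
for n in("side","top"):
    p,d=r.snapshot(n);cv2.imwrite(f"pics/{n}14.png",p[:,:,::-1])
    u,v=proj(n,[.506,.001,.04])[0].astype(int)
    vs.append(np.clip(cv2.resize(p[v-34:v+34,u-34:u+34,::-1],(400,400),interpolation=cv2.INTER_CUBIC)*1.9,0,255))
    P=deproj(n,d)
    for nm,pt in(("solid tab",(55,1.99,.056)),("fork tab prong",None)):
        if pt:
            q=[.506+.055*np.cos(1.99),.001+.055*np.sin(1.99),.056];a,b=proj(n,q)[0].round().astype(int);print(n,nm,P[b-1:b+2,a-1:a+2].reshape(-1,3).mean(0).round(4),"want",np.round(q,4))
    # ring top heights
    for a in(0.42,.42+np.pi,.42+np.pi/2):
        q=[.506+.025*np.cos(a),.001+.025*np.sin(a),.056];c,b=proj(n,q)[0].round().astype(int);print("  ring z",P[b,c].round(4))
cv2.imwrite("pics/v14.png",np.hstack(vs).astype(np.uint8));st()
E
```

```text
t28.65 p [0.3856 0.1482 0.1652] yaw_y 0.430 tilt [ 0.001  0.002 -1.   ] F [0.  0.1 0.8] M [-0.06 -0.04  0.01] op 0.0881 q [-0.44  0.57 -0.06  2.26  0.11  0.31 -0.16]
side solid tab [0.4825 0.0512 0.0564] want [0.4836 0.0512 0.056 ]
  ring z [0.5255 0.005  0.0588]
  ring z [ 0.4831 -0.0107  0.0578]
  ring z [0.4947 0.0177 0.0607]
top solid tab [0.4837 0.0507 0.057 ] want [0.4836 0.0512 0.056 ]
  ring z [0.528  0.0104 0.0589]
  ring z [ 0.4825 -0.0086  0.0559]
  ring z [0.4945 0.0252 0.0551]
t28.75 p [0.3872 0.1443 0.1649] yaw_y 0.422 tilt [ 0.001  0.    -1.   ] F [ 0.2  0.1 -0.5] M [-0.07  0.06 -0.02] op 0.0880 q [-0.43  0.57 -0.06  2.26  0.11  0.31 -0.16]
```

View pics/v14.png

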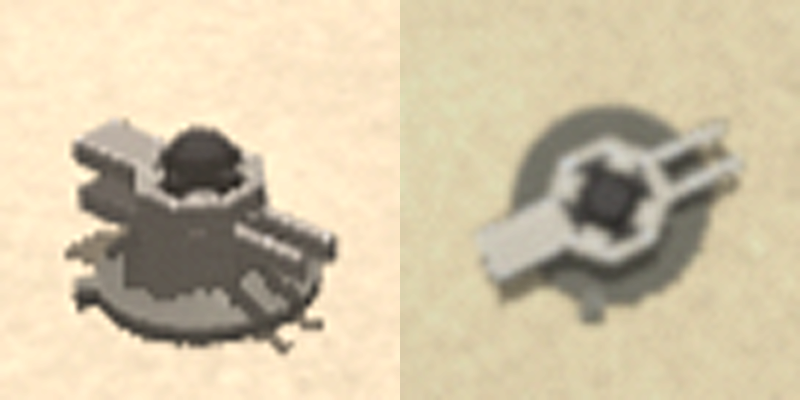

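View pics/side14.png

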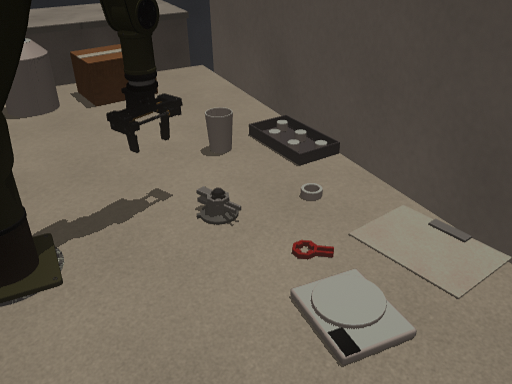

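The pack is flat: the solid tab is at a height of 56–57 mm (56 mm wanted) and points opposite to the fork. Jug (219,130), nut (311,191) and scale (350,312) have not moved. Handing in.

```bash
python3 -c "
from plant import r
print(r.finish_job())"
```

```text
the job is handed in; nothing more can be done
None
```

The plate pack is rebuilt and handed in at about 29 s. The grey forked plate went on first, with its tab opposite the fitted plate's tab. The solid plate went on top, with its tab opposite the fork.

- **Fit on the splines:** Both plates slid down without catching, and each met its seat at about 5 N, the highest force I read. The solid plate met about 2 N of sideways load on the way down. I cleared it with a 0.5 mm shift.
- **Heights:** The tool stopped at 34.7 mm for the fork and 46.7 mm for the solid plate. That puts the plate centres at about 38 and 50 mm, the home heights.
- **Camera check after release:** The solid tab's top measured 56–57 mm high against 56 mm wanted. Depth spots on the narrow ring faces scattered more, from 55 to 61 mm, probably because they caught edges.
- **Surroundings:** Jug, nut, scale and the red look-alike are where they were, and the gripper is clear of everything.
- **Disagreement:** The two cameras differed by 2.5–4 mm in y. I used the mean of the two and checked it against the grasp and the contact forces.

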